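# Clamp a text block in the notched marking-up jig

## Task

Squeeze the release lever against the fixed grip post of the jig's carriage and, keeping it squeezed, slide the carriage towards the loose book block until its spring pad has pushed the block square against the stop and presses on it with about 15 N (never more than 25 N). Then let go, so that the pawl drops into a notch by itself and the block stays clamped by the pad. Leave the other things on the board alone.

Things in the scene. Friction and masses are not known exactly. Their poses are not given: they have to be found in the camera images.
- bed: The jig: a fixed dark wooden board 250 x 500 x 12 mm on the counter, x -125..125, y -260..240 mm in its frame (origin on the counter, z up). The carriage closes towards its +y. At the +y end stands the stop, a fixed aluminium angle 200 mm wide, 34 mm high; it is set anew each time, its inner face somewhere between y = 170 and 210 mm, and its place is not measured.
- rail_end (a point): End, nearest the stop, of the fixed aluminium rail's top face, 30 mm above the counter, at x = 0, y = -5 mm in the bed's frame. The rail is 28 mm wide, runs back from here 255 mm along the bed's -y, and has a row of steel teeth on its -x side (pitch 6 mm, notches 4 mm wide).
- carriage (a joint): Slide of the grey carriage along the bed's +y, m: 0 fully back, 0.192 fully forward. With the lever squeezed it runs with 2 N friction and 150 N per m/s drag; else the pawl locks it both ways. Let go under the pad's push, it springs back 0 to 7 mm to a notch. It starts between 0 and 0.06, its pawl in a notch or still on the crest of a tooth.
- grip (a point): Point on the carriage where to pinch, closing along the bed's x: 80 mm above the counter, in the middle between the outer faces of post (25 mm to the -x side) and lever (+x side) when squeezed together; released, the lever's face is 33 mm away. Axes are the bed's. Beneath them the carriage's top is 43 mm above the counter (47 mm between them). The pad is carried ahead of it, in +y.
- post_face (a point): Middle of the outer (-x) face of the black fixed grip post of the carriage, 80 mm above the counter. The post is 12 mm thick, 34 mm along y, its top 101 mm above the counter. Axes are the bed's.
- lever_face (a point): Middle of the outer (+x) face of the steel release lever, an upright plate 10 mm thick, 34 mm along y, from 45 to 101 mm above the counter. Released, this face is 58 mm from the outer face of the fixed post, squeezed home 50 mm. Axes are the bed's.
- lever (a joint): Travel of the lever towards the post, m: 0 released with the pawl fully in a notch, 0.004 pawl tip on a tooth's crest, 0.008 squeezed home. Its spring pushes back with 8 N at 0 and 12 N at 0.008, so a pinch of 18 to 30 N keeps it home.
- pad: Spring pad of the carriage: upright wooden plate with cork face, 120 mm wide (x), 12 mm thick, 30 mm high, on two rods. Its body origin lies at the carriage's middle line on the counter's level (grip x + 5 mm) when the spring is relaxed; axes are the bed's. The spring pushes with 2.5 N at rest plus 1.25 N per mm; 17 mm of travel, then it is solid.
- pad_face (a point): Middle of the pad's pressing face (+y side), 31 mm above the counter; 115 mm ahead of the grip point in +y when relaxed, less when pushed in.
- text_block: Loose sewn book block in tan cover, about 0.6 kg, lying flat on the board between pad and stop: 128 mm along its own x, 206 mm along its own y, 35 mm thick, one corner of the cover curls to 53 mm. Origin at the centre of its underside. It lies with its x along the bed's y, up to 0.1 rad askew, at some distance from the stop; it slides on the board with about 2 N.
- reel: Bystander: wooden reel of natural thread standing on the board on the far (+x) side of the rail, diameter 35, height 44 mm. Origin at the centre of its underside.
- compass: Bystander: wooden-handled dividers, 111 mm long, 8 mm thick, lying on the board on the near (-x) side of the rail. Origin at the centre of its underside.

How it is judged:
By the outcome, as a careful person would: the job done as asked, in the order asked, and still so for the second after the job is handed in, with the robot touching nothing.
It also fails if it takes over 58 s, if anything falls off the work surface, if the arm or the gripper's body presses on something with over 40 N, if the wrist force passes 120 N, or if a joint passes its speed limit or range.

## Robot

A 7-joint arm with a two-finger parallel gripper is mounted at the origin on a cart in front of the work surface, level with it; the furniture and walls round the work are solid. World frame = base frame: x ahead of the robot, y to its left, z up, the work surface at z = 0. Lengths are in m, angles in rad, forces in N, time in s.
With the tool pointing down it reaches from about 0.4 to 0.925 m from the base axis. Payload 4.1 kg.
Tool frame: the origin (TCP) lies midway between the tips of the shut fingers; the grasp point (between the pads) lies 19 mm behind it; x points along the fingers, z is the direction in which the jaws open and shut, and the axes are right-handed (so a half turn about x gives the same grasp; the last joint's range is limited). The gripper opens to 85 mm and grips with 20 to 120 N. Pads are 22 mm wide; open, the fingers measure 114 mm over their backs; the gripper's body (76 mm by 85 mm) begins 54 mm behind the grasp point. The pads swing forward as they close: fully open they stand 13 mm farther back than shut.
Start: joints at [-1.279, 0.398, 0.045, 1.537, -0.019, 1.207, -0.051], TCP at [0.248, 0.601, 0.231] pointing down, gripper open.
Joint ranges: [-2.82, 2.82], [-0.49, 2.23], [-1.37, 1.46], [0, 2.46], [-1.36, 4.5], [0.23, 2], [-2.94, 2.94]. Speed limits (rad/s): [2.57, 2.57, 3.14, 3.14, 3.14, 3.14, 3.14].

## Interface

Orientations are given as a rotation vector (axis times angle).
In Python, from cell import r gives the robot as it stands. The module is installed in compiled form; this text tells all that it offers.
- The arm moves only by the tool servo_tool, never from a script. Its argument "targets" is a list that holds one entry, the list of rows, each a list of 4 numbers: the shift along the tool's x, y, z in m, then the turn about the tool's x in degrees. In form: [[[tx, ty, tz, turn], ...]]. A call has 1 to 20 rows; each row is the pose to reach, as a shift and turn from the pose measured when the call began, along the tool's axes at that moment; what a row does not reach only later rows make up. A row lasts 1/12 s, in which the tool goes at most 41.7 mm and 7.16 degrees, less where a joint would pass 70% of its speed; a pose out of reach is approached as far as the arm can. A call with a gripper value outside its range is refused whole. "gripper" is the gripper's target within -1 to 1 (fully open at 1, half-way at 0, shut at -1), set as the call begins (left out, the last holds). The fingers move at their own pace and stop on an object; "grip_force" is the grip in N (left out, the last holds). Time passes only in rows, so rows that repeat a pose let the fingers close. It gives the time, the measured TCP pose, the force and the opening at its end, in the units of the state.
- r.get_obs(): the state, without advancing time (a new reading comes with each control period).
- r.camera(name): name is "scene" or "top" or "wrist"; returns a dict with "pixels" (480x640x3 uint8, red, green, blue), "intrinsics" (3x3 intrinsics, pixels), "k1" (the pictures are not rectified: a ray, as slopes to the right and down, at radius r is drawn at 1 + k1 r^2 times it, then the intrinsics apply), "eye" and "attitude" of the camera in the world; the wrist camera has in their place "tool_from_camera" (4x4, takes a point from camera to tool coordinates, whose origin is the TCP and whose axes are the tool frame's). Camera axes: x right, y down, z forward; pixel columns grow to the right and rows downward; lengths in m; the calibration is good to about 2 mm. A picture is of the moment at which its call begins: read the wrist's pose just before it. There is no depth.
- r.finish_job(): hands the job in, once; it reports no verdict.
The state is a dict: "clock": time; "joints": joint angles; "dq": joint speeds; "joint_torque": joint torques, N m; "eef_pos": TCP position; "tool_rot": TCP orientation; "contact_force": force on the tool from outside, world axes, zero at the start; "wrist_torque": the same for the moment, N m; "opening": finger opening in m.
Only numpy, scipy, OpenCV 4.12 (cv2) and the standard library are available. Lean on these libraries where they do the work, as an engineer would, in place of code of your own. Each camera call takes 0.05 s, during which the arm holds its last target. There are 200 camera calls.

## Working session

There is one attempt and no reset: what is moved stays moved. The work goes in short steps, Python scripts to look and compute and a tool call to move; the robot and the scene stay as the last step left them, time stands still between calls to the robot, and variables do not carry over. Pictures are saved under pics/ and viewed, about 8 in all and at most 12, crops included, and the job is handed in when it is done.

Besides the shell and the picture viewer there is one more tool, called as name([rows], argument=value, ...), one row to a line, values as JSON. servo_tool: Moves the arm, as the interface text tells. Its arguments: {"type":"object","properties":{"targets":{"type":"array"},"gripper":{"type":"number"},"grip_force":{"type":"number"}},"required":["targets"]}

```bash
mkdir -p pics; cat > h.py <<'E'
import numpy as np, cv2
from scipy.spatial.transform import Rotation as R
from cell import r
def rot(a):
    a=np.array(a,float)
    return a if a.shape==(3,3) else (R.from_rotvec(a).as_matrix() if a.size==3 else R.from_quat(a).as_matrix())
def snap(name,fn):
    o=r.get_obs(); c=r.camera(name)
    K=np.array(c["intrinsics"]); k1=float(c["k1"])
    if name=="wrist":
        T=np.array(c["tool_from_camera"]); Rt=rot(o["tool_rot"])
        eye=np.array(o["eef_pos"])+Rt@T[:3,3]; A=Rt@T[:3,:3]
    else: eye=np.array(c["eye"]); A=rot(c["attitude"])
    cv2.imwrite("pics/"+fn+".png",c["pixels"][:,:,::-1]); np.savez("pics/"+fn,K=K,k1=k1,eye=eye,A=A)
    return c
def cal(fn): d=np.load("pics/"+fn+".npz"); return d["K"],float(d["k1"]),d["eye"],d["A"]
def toplane(fn,px,z):
    K,k1,eye,A=cal(fn); out=[]
    for p in np.atleast_2d(px):
        q=cv2.undistortPoints(np.array([[p]],float),K,np.array([k1,0,0,0.]))[0,0]
        d=A@np.array([q[0],q[1],1]); out.append(eye+d*(z-eye[2])/d[2])
    return np.array(out)
def proj(fn,P):
    K,k1,eye,A=cal(fn)
    c=(np.atleast_2d(P)-eye)@A; s=c[:,:2]/c[:,2:]; s=s*(1+k1*(s**2).sum(1,keepdims=True))
    return s@K[:2,:2].T+K[:2,2]
E
python3 - <<'E'
from h import *
o=r.get_obs()
for k,v in o.items(): print(k,np.round(v,4))
for n in("top","scene","wrist"):
    c=snap(n,n+"0"); K,k1,e,A=cal(n+"0"); print(n,K.round(1).tolist(),k1,e.round(3),A.round(3).tolist(),c.get("attitude"))
E
```

```text
clock 0.0
joints [-1.279   0.3992  0.045   1.5379 -0.0187  1.2069 -0.0507]
dq [ 0.0011  0.0005 -0.0014 -0.0014 -0.0014  0.0006  0.0003]
joint_torque [-1.00000e-04 -4.75132e+01  1.36450e+00 -2.54223e+01  1.15000e-02
  9.50000e-03  0.00000e+00]
eef_pos [0.2473 0.6004 0.2303]
tool_rot [-0.918   1.3707  0.916 ]
contact_force [-0.5376 -0.4046  0.3099]
wrist_torque [ 0.0166 -0.0096  0.0029]
opening 0.0853
top [[519.2, 0.0, 314.6], [0.0, 519.2, 240.8], [0.0, 0.0, 1.0]] -0.1286552010830538 [ 0.443 -0.098  0.904] [[0.007, -0.985, 0.172], [-1.0, -0.01, -0.017], [0.019, -0.172, -0.985]] [-2.14874717  2.1294858  -0.20454283]
scene [[613.5, 0.0, 321.3], [0.0, 613.5, 240.8], [0.0, 0.0, 1.0]] -0.205827526574653 [ 0.261 -0.776  0.447] [[0.89, -0.212, 0.405], [-0.457, -0.402, 0.794], [-0.005, -0.891, -0.455]] [-1.99678075  0.48617169 -0.29026725]
wrist [[380.8, 0.0, 323.5], [0.0, 380.8, 233.5], [0.0, 0.0, 1.0]] -0.008811930266088275 [0.174 0.632 0.373] [[0.381, 0.879, 0.286], [0.924, -0.362, -0.12], [-0.001, 0.31, -0.951]] None
```

View pics/top0.png

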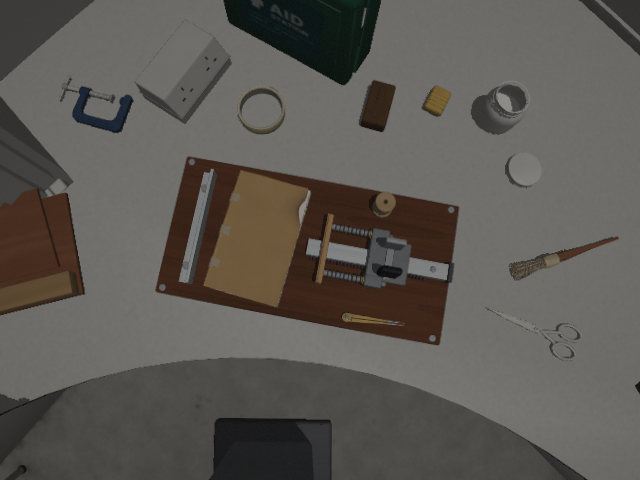

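View pics/scene0.png

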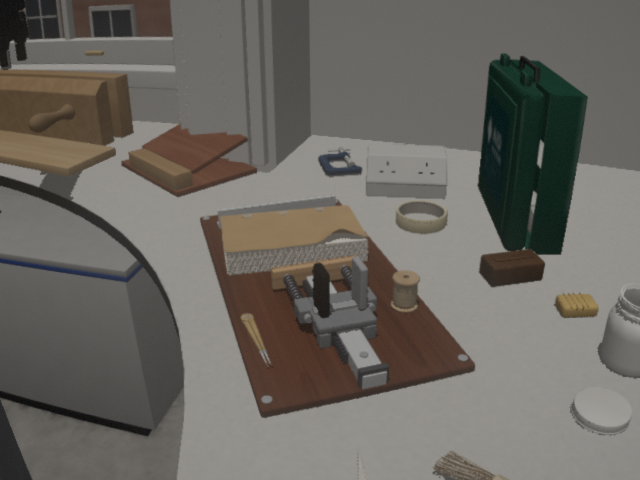

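The top view shows the board with its corners near (190,157), (460,206), (440,344) and (156,292). The stop is on the left at (197,225), the tan block is at (258,238), and the pad is at (325,248). The black post is at (390,271), the lever at (397,242), the reel at (383,204) and the dividers at (372,320). The scene view agrees with this. Next I'll measure the bed, grip and block.

```bash
cat > m.py <<'E'
from h import *
im=cv2.imread("pics/top0.png"); f=im.astype(int); B,G,Rr=f[...,0],f[...,1],f[...,2]
m=((Rr>1.35*B+5)).astype(np.uint8)
m=cv2.morphologyEx(m,cv2.MORPH_CLOSE,np.ones((7,7)))
n,l,s,c=cv2.connectedComponentsWithStats(m); i=l[240,260]
cs,_=cv2.findContours((l==i).astype(np.uint8),cv2.RETR_EXTERNAL,cv2.CHAIN_APPROX_NONE)
ct=max(cs,key=len)[:,0,:].astype(float)
P=toplane("top0",ct,.012)[:,:2]
rc=cv2.minAreaRect((P*1000).astype(np.float32)); bx=cv2.boxPoints(rc)/1000
print("board rect",rc); print(bx)
# bed frame: +y along long side toward world +y
w=max(rc[1]); e=[bx[1]-bx[0],bx[2]-bx[1]]; y=max(e,key=np.linalg.norm); y/=np.linalg.norm(y); y=y*np.sign(y[1])
x=np.array([y[1],-y[0]]); o=np.array(rc[0])/1000+0.010*y
np.savez("bed",o=o,x=x,y=y); print("bed o",o,"x",x,"yaw",np.degrees(np.arctan2(x[1],x[0])))
def bed(P): d=np.atleast_2d(P)[:,:2]-o; return np.c_[d@x,d@y].round(4)
def world(a,b,z): return np.r_[o+a*x+b*y,z]
print("rail end proj",proj("top0",world(0,-.005,.03)))
# post: black blob
sub=np.zeros(im.shape[:2],bool); sub[225:290,362:412]=1
bl=((im.max(2)<28)&sub).astype(np.uint8); n,l,s,c=cv2.connectedComponentsWithStats(bl)
for k in range(1,n):
    if s[k,4]>20: print("black",s[k],c[k],bed(toplane("top0",c[k],.101)))
# block
hsv=cv2.cvtColor(im,cv2.COLOR_BGR2HSV)
print("hsv block",hsv[240,250],"pad",hsv[250,324],"board",hsv[300,300])
t=((hsv[...,2]>100)&(hsv[...,1]>80)&(hsv[...,0]<25)).astype(np.uint8); n,l,s,c=cv2.connectedComponentsWithStats(t); i=l[240,250]
cs,_=cv2.findContours((l==i).astype(np.uint8),cv2.RETR_EXTERNAL,cv2.CHAIN_APPROX_NONE)
P=bed(toplane("top0",max(cs,key=len)[:,0,:].astype(float),.047)); rb=cv2.minAreaRect((P*1000).astype(np.float32)); print("block top in bed",rb,cv2.boxPoints(rb).round().tolist())
ps=l[250,324]; print("pad comp",s[ps],bed(toplane("top0",c[ps],.046)))
cv2.imwrite("pics/topcrop.png",cv2.resize(im[150:350,150:470],(800,500),interpolation=cv2.INTER_CUBIC))
cv2.imwrite("pics/gripcrop.png",cv2.resize(im[190:310,300:460],(800,600),interpolation=cv2.INTER_CUBIC))
E
python3 m.py
```

```text
board rect ((585.640380859375, -104.01235961914062), (496.9755554199219, 248.34031677246094), 79.85549926757812)
[[ 0.41964492 -0.32674518]
 [ 0.66410285 -0.37048572]
 [ 0.75163585  0.11872046]
 [ 0.5071779   0.162461  ]]
bed o [ 0.58740169 -0.09416869] x [ 0.9843666  -0.17613138] yaw -10.144505
rail end proj [[306.5186186  245.81718084]]
black [377 266  25  12 189] [387.83068783 271.64550265] [[-0.0281 -0.1394]]
hsv block [ 17 116 110] pad [ 16 115 118] board [ 11 147  59]
block top in bed ((-2.5470504760742188, 78.01884460449219), (126.42575073242188, 206.46273803710938), 84.59123992919922) [[-111.0, 25.0], [94.0, 5.0], [106.0, 131.0], [-99.0, 151.0]]
pad comp [316 214  18  69 303] [[-0.0019 -0.0361]]
```

View pics/gripcrop.png

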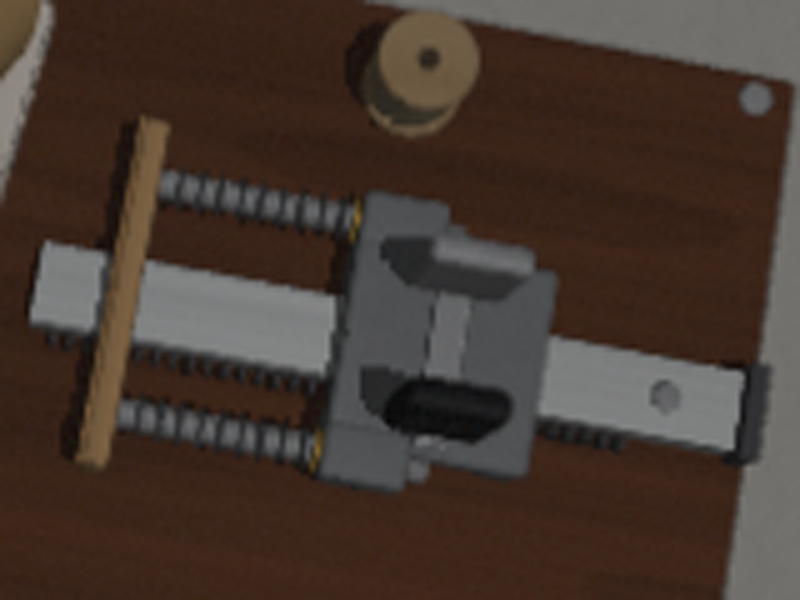

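The crop shows the pad plate at crop (125,290), the carriage, the lever at (480,265), the post at (450,408) and the reel at (430,60). The projected rail end falls on the rail end, about crop (32,279), so the bed pose checks out. The pad face is at bed y ≈ -30 mm, so the grip is at about (-5,-145) mm. I'll work out the approach from that.

```bash
cat > go.py <<'E'
from h import *
import sys
b=np.load("bed.npz"); o,x,y=b["o"],b["x"],b["y"]
def world(a,bb,z): return np.r_[o+a*x+bb*y,z]
def bedp(P): d=np.array(P)[:2]-o; return np.r_[d@x,d@y]
def plan(a,bb,z):
    s=r.get_obs(); Rt=rot(s["tool_rot"]); p=np.array(s["eef_pos"]); t=world(a,bb,z)
    # turn about tool x so that tool z is along +-bed x
    best=None
    for sg in(1,-1):
        v=Rt.T@np.r_[sg*x,0]; ang=np.degrees(np.arctan2(-v[1],v[2]))
        if best is None or abs(ang)<abs(best): best=ang
    print("tcp",p.round(4),"bed",bedp(p).round(4),"toolx",Rt[:,0].round(3),"toolz",Rt[:,2].round(3),"bed x,y in tool",(Rt.T@np.r_[x,0]).round(3),(Rt.T@np.r_[y,0]).round(3))
    print("target",t.round(4),"radius",np.hypot(*t[:2]).round(3),"shift",(Rt.T@(t-p)).round(4),"turn",best.round(2),"F",np.round(s["contact_force"],2),"open",s["opening"],"t",s["clock"])
if __name__=="__main__": plan(*map(float,sys.argv[1:4]))
E
python3 go.py -0.005 -0.145 0.2; python3 - <<'E'
from go import *
print(bedp(toplane("top0",(385,199),.056)[0])) #reel top
E
```

```text
tcp [0.2474 0.6006 0.2305] bed [-0.4571  0.624 ] toolx [-0.    -0.001 -1.   ] toolz [ 0.381  0.925 -0.002] bed x,y in tool [-0.    -0.977  0.212] [-0.002  0.212  0.977]
target [ 0.5569 -0.236   0.2   ] radius 0.605 shift [ 0.0315 -0.6048 -0.6556] turn 77.76 F [0.32 0.21 0.37] open 0.08522933708495051 t 0.15
[ 0.09936354 -0.12118085]
```

servo_tool([
  [[0.0,-0.015,-0.016,2],[0.0,-0.045,-0.049,6],[0.0,-0.072,-0.078,10],[0.0,-0.099,-0.107,14],[0.0,-0.126,-0.136,18],[0.0,-0.153,-0.165,22],[0.0,-0.18,-0.195,26],[0.0,-0.207,-0.224,30],[0.0,-0.234,-0.253,34],[0.0,-0.261,-0.282,38],[0.0,-0.288,-0.312,42],[0.0,-0.315,-0.341,46],[0.0,-0.342,-0.37,50],[0.0,-0.369,-0.4,54],[0.0,-0.396,-0.429,58],[0.0,-0.423,-0.458,62],[0.0,-0.45,-0.487,66],[0.0,-0.477,-0.517,70],[0.0,-0.5,-0.542,74],[0.0,-0.515,-0.558,77.8]],
], gripper=1, grip_force=24)

```text
clock: 1.82
eef_pos: [0.5113, -0.1158, 0.2316]
tool_rot: [0.143, 1.565, -0.148]
contact_force: [0.4, 1.3, -0.2]
opening: 0.0857
```

```bash
python3 go.py -0.005 -0.145 0.2
```

```text
tcp [ 0.5113 -0.1158  0.2316] bed [-0.0711 -0.0347] toolx [ 0.    -0.003 -1.   ] toolz [ 0.983 -0.184  0.001] bed x,y in tool [0.001 0.008 1.   ] [-0.003  1.    -0.008]
target [ 0.5569 -0.236   0.2   ] radius 0.605 shift [ 0.0321 -0.1096  0.0669] turn -0.47 F [ 0.43  1.28 -0.16] open 0.08566678029041548 t 1.8167
```

servo_tool([
  [[0.008,-0.027,0.017,-0.3],[0.016,-0.055,0.034,-0.5],[0.024,-0.083,0.051,-0.5],[0.03,-0.1,0.062,-0.5],[0.032,-0.11,0.067,-0.5],[0.032,-0.11,0.067,-0.5],[0.032,-0.11,0.067,-0.5]],
])

```text
clock: 2.4
eef_pos: [0.5566, -0.2358, 0.1999]
tool_rot: [0.137, 1.567, -0.141]
contact_force: [0.0, -0.1, 0.5]
opening: 0.0854
```

```bash
python3 go.py -0.005 -0.145 0.061; python3 - <<'E'
from go import *
snap("wrist","w1"); snap("scene","s1")
for n,p in dict(post_top=(-.024,-.145,.101),lever_top=(.023,-.145,.101),pad=(0,-.030,.046)).items(): print(n,proj("w1",world(*p)).round(1))
E
```

```text
tcp [ 0.5566 -0.2358  0.1999] bed [-0.0054 -0.1449] toolx [-0.001 -0.002 -1.   ] toolz [ 0.984 -0.176 -0.   ] bed x,y in tool [-0.  0.  1.] [-0.003  1.    -0.   ]
target [ 0.5569 -0.236   0.061 ] radius 0.605 shift [0.1389 0.0002 0.0004] turn -0.0 F [ 0.05 -0.07  0.5 ] open 0.08540173192947885 t 2.4
post_top [[296.3 236.1]]
lever_top [[366.7 236.1]]
pad [[331.5  58.6]]
```

View pics/w1.png

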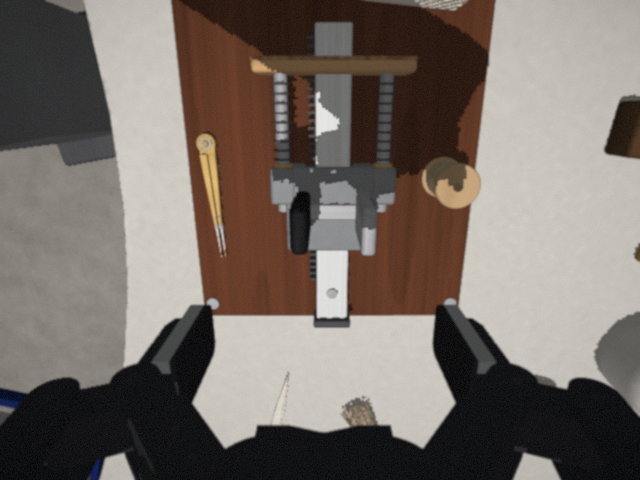

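The wrist view shows the post blob at x 290–310, rows 192–253, the lever at x 358–377, rows 195–255, and the pad's front edge at row 57. The dividers (210,190) and reel (455,185) are clear of the fingers. I'll measure the edges properly.

```bash
python3 - <<'E'
from go import *
im=cv2.imread("pics/w1.png"); g=im.astype(int).max(2)
for row in (225,235,245): print(row,g[row,280:385].tolist())
for col in (300,370): print(col,g[185:270,col].tolist())
for p in ((290,235),(310,235),(377,235),(300,253),(370,255)): print(p,bedp(toplane("w1",p,.101)[0]).round(4))
for p in ((260,57),(405,57)): print("pad face",bedp(toplane("w1",p,.046)[0]).round(4))
E
```

```text
225 [104, 100, 98, 94, 91, 93, 103, 109, 110, 83, 38, 24, 26, 30, 29, 34, 37, 38, 34, 38, 34, 35, 38, 33, 28, 23, 21, 15, 16, 29, 52, 86, 108, 131, 140, 149, 145, 146, 145, 144, 142, 143, 141, 144, 144, 145, 144, 145, 144, 145, 145, 143, 144, 144, 147, 143, 145, 143, 144, 143, 143, 145, 141, 142, 142, 145, 145, 141, 143, 144, 143, 146, 144, 143, 132, 109, 84, 79, 78, 82, 83, 80, 76, 78, 81, 86, 84, 86, 87, 83, 85, 84, 86, 82, 81, 81, 85, 94, 97, 103, 101, 104, 104, 105, 107]
235 [105, 101, 99, 99, 96, 96, 91, 97, 107, 95, 52, 30, 23, 30, 34, 33, 37, 38, 41, 36, 33, 32, 32, 32, 29, 28, 17, 14, 31, 78, 125, 141, 142, 141, 145, 142, 141, 143, 142, 143, 144, 143, 145, 145, 146, 143, 144, 144, 145, 147, 145, 144, 145, 144, 145, 144, 147, 144, 142, 141, 143, 144, 144, 144, 142, 144, 143, 145, 144, 145, 144, 146, 145, 144, 142, 140, 122, 95, 80, 81, 85, 99, 129, 153, 167, 181, 189, 189, 185, 180, 175, 174, 166, 154, 140, 121, 99, 93, 97, 103, 100, 106, 102, 105, 106]
245 [107, 103, 101, 99, 96, 92, 92, 101, 117, 112, 74, 35, 26, 31, 35, 40, 39, 41, 39, 32, 34, 29, 30, 37, 29, 31, 22, 35, 83
[... 611 characters left out ...]
 40, 33, 34, 36, 36, 35, 34, 32, 31, 29, 39, 65, 95, 108, 105, 104, 105, 105, 106, 105, 105, 102, 103, 105, 105, 104, 104]
370 [66, 70, 67, 67, 65, 65, 64, 65, 65, 71, 64, 65, 65, 61, 61, 67, 72, 73, 73, 74, 75, 74, 74, 76, 81, 81, 84, 86, 84, 84, 84, 83, 81, 81, 84, 87, 84, 84, 84, 85, 85, 85, 85, 90, 124, 164, 183, 182, 178, 176, 175, 178, 178, 177, 173, 173, 173, 179, 173, 175, 176, 175, 173, 174, 175, 173, 173, 168, 165, 154, 126, 106, 97, 99, 97, 96, 99, 100, 102, 98, 100, 100, 100, 98, 102]
(290, 235) [-0.0282 -0.1442]
(310, 235) [-0.0148 -0.1442]
(377, 235) [ 0.0299 -0.1442]
(300, 253) [-0.0218 -0.1571]
(370, 255) [ 0.0257 -0.1586]
pad face [-0.0509 -0.0289]
pad face [ 0.0523 -0.029 ]
```

servo_tool([
  [[0.015,0.001,0.001,0],[0.035,0.003,0.001,0],[0.055,0.003,0.001,0],[0.075,0.003,0.001,0],[0.095,0.003,0.001,0],[0.11,0.003,0.001,0],[0.125,0.003,0.001,0],[0.135,0.003,0.001,0],[0.141,0.003,0.001,0],[0.143,0.003,0.001,0],[0.143,0.003,0.001,0],[0.143,0.003,0.001,0]],
])

```text
clock: 3.5
eef_pos: [0.5593, -0.2319, 0.0581]
tool_rot: [0.135, 1.564, -0.138]
contact_force: [1.0, -0.9, -0.3]
opening: 0.0858
```

```bash
python3 go.py -0.005 -0.142 0.057
```

```text
tcp [ 0.5593 -0.2319  0.0581] bed [-0.0034 -0.1406] toolx [ 0.002 -0.002 -1.   ] toolz [ 0.985 -0.173  0.002] bed x,y in tool [ 0.002 -0.003  1.   ] [-0.002  1.     0.003]
target [ 0.5575 -0.2331  0.057 ] radius 0.604 shift [ 0.0011 -0.0014 -0.0016] turn 0.16 F [ 1.05 -0.87 -0.35] open 0.08579996737359281 t 3.5
```

Now I'll close on the lever and post.

servo_tool([
  [[0.001,-0.001,-0.001,0],[0.001,-0.001,-0.001,0],[0.001,-0.001,-0.001,0],[0.001,-0.001,-0.001,0],[0.001,-0.001,-0.001,0],[0.001,-0.001,-0.001,0],[0.001,-0.001,-0.001,0],[0.001,-0.001,-0.001,0],[0.001,-0.001,-0.001,0],[0.001,-0.001,-0.001,0],[0.001,-0.001,-0.001,0],[0.001,-0.001,-0.001,0]],
], gripper=-1, grip_force=25)

```text
clock: 4.5
eef_pos: [0.559, -0.2335, 0.06]
tool_rot: [0.136, 1.562, -0.138]
contact_force: [-3.4, 2.2, 13.7]
opening: 0.0489
```

```bash
python3 go.py -0.005 -0.142 0.057; python3 - <<'E'
from go import *
# stop and block clearances from top view
im=cv2.imread("pics/top0.png")
for p in ((214,172),(193,283),(205,170),(181,280)): print(p,bedp(toplane("top0",p,.046)[0]).round(4))
# brightness profile along bed y at z=.046, several x
g=im.max(2)
for xx in (-.08,0,.08):
    ys=np.arange(.15,.23,.002); px=proj("top0",np.array([world(xx,v,.046) for v in ys]))
    print(xx,[(round(v,3),int(g[int(round(q[1])),int(round(q[0]))])) for v,q in zip(ys,px)])
E
```

```text
tcp [ 0.559  -0.2335  0.06  ] bed [-0.0034 -0.1422] toolx [ 0.005 -0.002 -1.   ] toolz [ 0.985 -0.174  0.005] bed x,y in tool [ 0.005 -0.002  1.   ] [-0.001  1.     0.002]
target [ 0.5575 -0.2331  0.057 ] radius 0.604 shift [ 0.003   0.0002 -0.0016] turn 0.12 F [-3.35  2.22 13.73] open 0.04892088360803534 t 4.5
(214, 172) [0.0943 0.1753]
(193, 283) [-0.0993  0.1682]
(205, 170) [0.095  0.1915]
(181, 280) [-0.0982  0.1891]
-0.08 [(np.float64(0.15), 75), (np.float64(0.152), 61), (np.float64(0.154), 60), (np.float64(0.156), 59), (np.float64(0.158), 60), (np.float64(0.16), 59), (np.float64(0.162), 61), (np.float64(0.164), 59), (np.float64(0.166), 59), (np.float64(0.168), 60), (np.float64(0.17), 59), (np.float64(0.172), 61), (np.float64(0.174), 61), (np.float64(0.176), 63), (np.float64(0.178), 87), (np.float64(0.18), 132), (np.float64(0.182), 115), (np.float64(0.184), 126), (np.float64(0.186), 126), (np.float64(0.188), 123), (np.float64(0.19), 125), (np.float64(0.192), 123), (np.float64(0.194), 104), (np.float64(0.196), 60), (np.float64(0.198), 58), (np.float64(0.2), 59), (np.float64(0.202
[... 1709 characters left out ...]
 (np.float64(0.176), 58), (np.float64(0.178), 80), (np.float64(0.18), 123), (np.float64(0.182), 105), (np.float64(0.184), 122), (np.float64(0.186), 122), (np.float64(0.188), 121), (np.float64(0.19), 120), (np.float64(0.192), 120), (np.float64(0.194), 88), (np.float64(0.196), 56), (np.float64(0.198), 56), (np.float64(0.2), 54), (np.float64(0.202), 53), (np.float64(0.204), 54), (np.float64(0.206), 55), (np.float64(0.208), 55), (np.float64(0.21), 54), (np.float64(0.212), 54), (np.float64(0.214), 55), (np.float64(0.216), 56), (np.float64(0.218), 56), (np.float64(0.22), 53), (np.float64(0.222), 53), (np.float64(0.224), 55), (np.float64(0.226), 55), (np.float64(0.228), 56), (np.float64(0.23), 94)]
```

Opening 0.0489 m, so the lever is squeezed home. The stop's inner face is at y ≈ 0.178, so I expect seating at about 79 mm of travel and 15 N at about 89 mm. I'll slide 64 mm gently.

servo_tool([
  [[0,0.002,0,0],[0,0.005,0,0],[0,0.0085,0,0],[0,0.012,0,0],[0,0.0155,0,0],[0,0.019,0,0],[0,0.0225,0,0],[0,0.026,0,0],[0,0.0295,0,0],[0,0.033,0,0],[0,0.0365,0,0],[0,0.04,0,0],[0,0.0435,0,0],[0,0.047,0,0],[0,0.0505,0,0],[0,0.054,0,0],[0,0.057,0,0],[0,0.06,0,0],[0,0.063,0,0],[0,0.064,0,0]],
], grip_force=29)

```text
clock: 6.17
eef_pos: [0.5694, -0.1743, 0.0604]
tool_rot: [0.133, 1.561, -0.144]
contact_force: [-1.2, -6.2, -0.6]
opening: 0.0481
```

```bash
python3 go.py -0.005 -0.142 0.057; python3 - <<'E'
from go import *
s=r.get_obs(); print("Fbed x,y",bedp(np.array(s["contact_force"])[:2]+o).round(2))
snap("top","t2"); im=cv2.imread("pics/t2.png"); cv2.imwrite("pics/t2c.png",cv2.resize(im[140:350,140:470],(800,510),interpolation=cv2.INTER_CUBIC))
E
```

```text
tcp [ 0.5694 -0.1743  0.0604] bed [-0.0036 -0.082 ] toolx [ 0.005 -0.007 -1.   ] toolz [ 0.984 -0.176  0.006] bed x,y in tool [ 0.006 -0.     1.   ] [-0.006  1.     0.   ]
target [ 0.5575 -0.2331  0.057 ] radius 0.604 shift [ 0.0037 -0.06   -0.0014] turn 0.03 F [-1.25 -6.21 -0.55] open 0.048115211075367585 t 6.1667
Fbed x,y [-0.13 -6.33]
```

View pics/t2c.png

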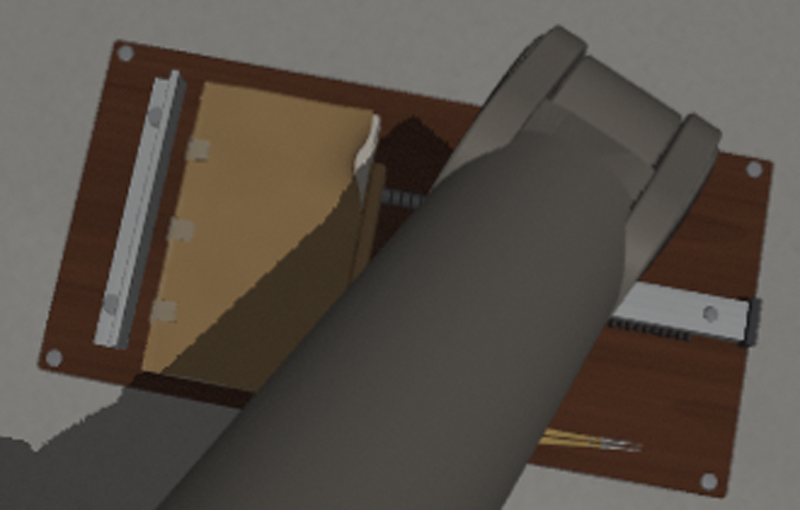

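The block has been pushed and is nearly square to the pad. Its edge at crop x ≈ 203/145 still has a gap of about 1 cm to the stop's inner face at x ≈ 185/128. I'll keep going in gentle increments and watch the force.

servo_tool([
  [[0,0.003,0,0],[0,0.005,0,0],[0,0.007,0,0],[0,0.009,0,0],[0,0.011,0,0],[0,0.013,0,0],[0,0.015,0,0],[0,0.016,0,0],[0,0.016,0,0],[0,0.016,0,0],[0,0.016,0,0],[0,0.016,0,0]],
])

```text
clock: 7.22
eef_pos: [0.5722, -0.1586, 0.0604]
tool_rot: [0.133, 1.561, -0.144]
contact_force: [-1.1, -4.2, -0.7]
opening: 0.0482
```

```bash
cat > f.py <<'E'
from go import *
s=r.get_obs(); print("bed pos",bedp(s["eef_pos"]).round(4),s["eef_pos"][2],"F",bedp(np.array(s["contact_force"])[:2]+o).round(2),"Fz",round(s["contact_force"][2],1),"open",s["opening"],"t",s["clock"])
E
python3 f.py
```

```text
bed pos [-0.0037 -0.0661] 0.060380804724135304 F [-0.39 -4.29] Fz -0.7 open 0.048242024659106215 t 7.2167
```

servo_tool([
  [[0,0.002,0,0],[0,0.0035,0,0],[0,0.005,0,0],[0,0.006,0,0],[0,0.006,0,0],[0,0.006,0,0],[0,0.006,0,0]],
])

```text
clock: 7.8
eef_pos: [0.573, -0.1536, 0.0604]
tool_rot: [0.133, 1.561, -0.145]
contact_force: [-0.8, -5.5, -2.4]
opening: 0.0481
```

```bash
python3 f.py
```

```text
bed pos [-0.0037 -0.061 ] 0.060365421000562164 F [ 0.2 -5.6] Fz -2.4 open 0.04812074039330234 t 7.8
```

servo_tool([
  [[0,0.002,0,0],[0,0.0035,0,0],[0,0.005,0,0],[0,0.005,0,0],[0,0.005,0,0],[0,0.005,0,0],[0,0.005,0,0]],
])

```text
clock: 8.38
eef_pos: [0.5735, -0.1511, 0.0604]
tool_rot: [0.13, 1.56, -0.148]
contact_force: [-0.3, -8.5, -2.5]
opening: 0.0478
```

```bash
python3 f.py
```

```text
bed pos [-0.0037 -0.0585] 0.06042783466182573 F [ 1.18 -8.42] Fz -2.5 open 0.04783058469334544 t 8.3833
```

servo_tool([
  [[0,0.003,0,0],[0,0.0045,0,0],[0,0.006,0,0],[0,0.0075,0,0],[0,0.009,0,0],[0,0.009,0,0],[0,0.009,0,0],[0,0.009,0,0]],
])

```text
clock: 9.05
eef_pos: [0.5742, -0.1475, 0.0604]
tool_rot: [0.126, 1.56, -0.155]
contact_force: [0.2, -12.3, -4.7]
opening: 0.048
```

```bash
python3 f.py; python3 - <<'E'
from go import *
snap("wrist","w2")
E
```

```text
bed pos [-0.0036 -0.0548] 0.06043833666727739 F [  2.35 -12.03] Fz -4.7 open 0.048029250537997614 t 9.05
```

View pics/w2.png

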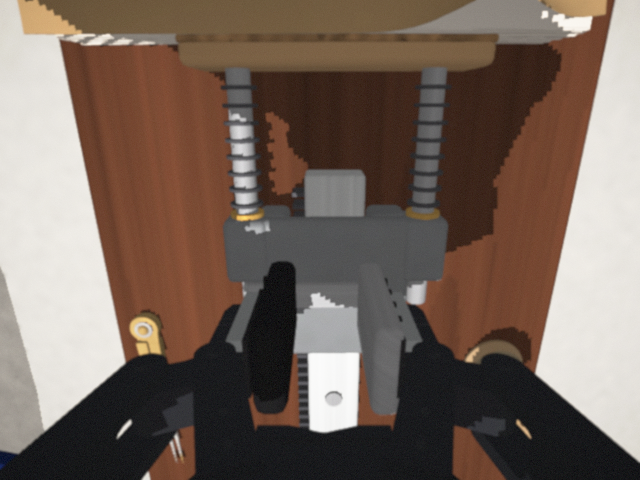

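The wrist view shows the lever and post held between the fingers, the pad flat on the block (edge at row ~37), springs shortened and rods standing out behind the crossbar at (415,290). Reel and dividers are untouched. The pad's push is now about 10 N, so I need about 5 N more.

servo_tool([
  [[0,0.004,0,0],[0,0.006,0,0],[0,0.0075,0,0],[0,0.009,0,0],[0,0.0105,0,0],[0,0.012,0,0],[0,0.012,0,0],[0,0.012,0,0],[0,0.012,0,0]],
])

```text
clock: 9.85
eef_pos: [0.5748, -0.1437, 0.0605]
tool_rot: [0.12, 1.559, -0.166]
contact_force: [-0.4, -17.4, -4.6]
opening: 0.0481
```

```bash
python3 f.py; python3 - <<'E'
from go import *
snap("wrist","w3"); im=cv2.imread("pics/w3.png").max(2)
# pad top front/back edge + crossbar front edge on the columns of the middle, row profile at col 300
print(im[20:90,300].tolist()); print(im[195:235,280].tolist())
E
```

```text
bed pos [-0.0037 -0.051 ] 0.060490179894610974 F [  2.67 -17.22] Fz -4.6 open 0.048110459693079116 t 9.85
[112, 114, 115, 113, 114, 115, 114, 115, 114, 115, 115, 116, 112, 115, 115, 118, 115, 116, 114, 115, 117, 115, 112, 105, 100, 94, 95, 96, 94, 94, 93, 98, 109, 119, 122, 123, 124, 124, 125, 123, 125, 126, 123, 125, 121, 124, 125, 123, 122, 125, 122, 119, 120, 117, 114, 111, 108, 101, 94, 78, 60, 52, 56, 49, 52, 54, 54, 56, 50, 51]
[58, 59, 62, 61, 60, 61, 59, 60, 63, 64, 70, 76, 76, 78, 79, 80, 75, 78, 78, 80, 82, 82, 81, 77, 77, 82, 81, 86, 86, 88, 84, 86, 89, 86, 86, 87, 83, 86, 83, 88]
```

The total is 17.2 N. Less about 2 N of carriage friction, the pad pushes with about 15 N. Travel is 91 mm, just past a notch multiple. I'll hold this push and let go.

servo_tool([
  [[0,0.008,0,0],[0,0.008,0,0],[0,0.008,0,0],[0,0.006,0,0],[0,0.004,0,0],[0,0.002,0,0],[0,0.0,0,0],[0,0,0,0],[0,0,0,0],[0,0,0,0]],
], gripper=1)

```text
clock: 10.73
eef_pos: [0.5748, -0.1437, 0.0605]
tool_rot: [0.12, 1.559, -0.166]
contact_force: [-0.7, -1.1, -0.1]
opening: 0.0854
```

```bash
python3 f.py; python3 - <<'E'
from go import *
snap("wrist","w4")
E
```

```text
bed pos [-0.0037 -0.051 ] 0.0604914471786043 F [-0.46 -1.17] Fz -0.1 open 0.08540887499199566 t 10.7333
```

View pics/w4.png

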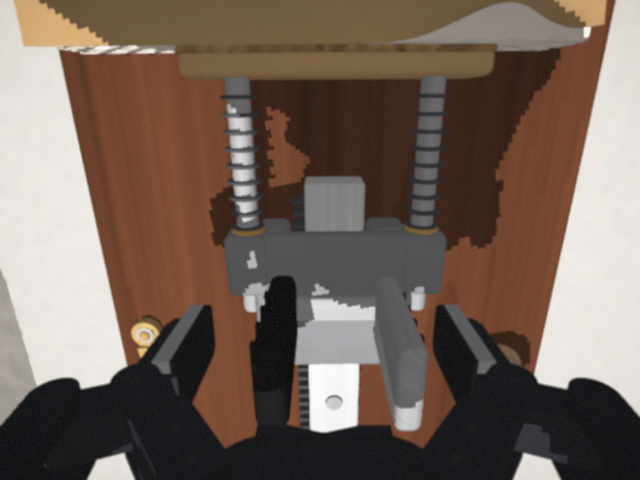

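The fingers are open and the lever has come back; it is still spread from the post at (405,350). The carriage sprang back somewhat, so I'll measure the remaining compression.

```bash
python3 - <<'E'
from go import *
for f in ("w1","w2","w3","w4"):
    im=cv2.imread(f"pics/{f}.png"); hsv=cv2.cvtColor(im,cv2.COLOR_BGR2HSV)
    # brass collars at the rods' seat on the crossbar: saturated yellow
    m=((hsv[...,0]>12)&(hsv[...,0]<32)&(hsv[...,1]>130)&(hsv[...,2]>60)).astype(np.uint8)
    m[:, :215]=0; m[:,455:]=0; m[:100]=0; m[245:]=0
    n,l,s,c=cv2.connectedComponentsWithStats(m)
    for k in range(1,n):
        if s[k,4]>8: print(f,s[k],"collar bed",bedp(toplane(f,c[k],.031)[0]).round(4))
b=[bedp(toplane(f,(333,row),.046)[0]).round(4) for f,row in (("w1",57),("w2",37),("w3",44),("w4",46))]; print("pad face top edge",b)
E
```

```text
w1 [274 163  18   4  35] collar bed [-0.0391 -0.1076]
w1 [373 162  20   5  45] collar bed [ 0.0423 -0.1075]
w2 [406 207  35  12 190] collar bed [ 0.0426 -0.0212]
w2 [230 208  33  13 202] collar bed [-0.0396 -0.0215]
w3 [231 213  32   8 108] collar bed [-0.0388 -0.0187]
w3 [407 212  33   7 106] collar bed [ 0.0425 -0.0187]
w4 [406 226  32   8 106] collar bed [ 0.0424 -0.026 ]
w4 [233 228  31   8  97] collar bed [-0.0392 -0.026 ]
pad face top edge [array([ 0.001, -0.029]), array([-0.0002,  0.051 ]), array([0.0001, 0.0521]), array([0.0001, 0.0515])]
```

The compression was about 10 mm (15 N) before release, and the carriage then sprang back about 7 mm to a notch, within the stated range. That leaves a few mm of compression. I'll retreat straight up and check the pawl and block.

servo_tool([
  [[-0.005,0,0,0],[-0.015,0,0,0],[-0.03,0,0,0],[-0.05,0,0,0],[-0.07,0,0,0],[-0.09,0,0,0],[-0.11,0,0,0],[-0.13,0,0,0],[-0.145,0,0,0],[-0.15,0,0,0],[-0.15,0,0,0],[-0.15,0,0,0]],
])

```text
clock: 11.78
eef_pos: [0.5739, -0.139, 0.2103]
tool_rot: [0.12, 1.559, -0.166]
contact_force: [-0.2, -0.0, 0.3]
opening: 0.0857
```

```bash
python3 f.py; python3 - <<'E'
from go import *
snap("wrist","w5"); snap("scene","s5")
a=cv2.imread("pics/w5.png"); b=cv2.imread("pics/s5.png")[160:410,180:490]
cv2.imwrite("pics/c5.png",np.hstack([cv2.resize(a,(400,300)),cv2.resize(b,(372,300))]))
g=a.max(2); print(proj("w5",[world(-.03,-.058,.101),world(.028,-.058,.101)]).round())
for row in (235,245): print(g[row,280:390].tolist())
m=cv2.cvtColor(a,cv2.COLOR_BGR2HSV)
E
```

```text
bed pos [-0.0054 -0.0465] 0.21030238778964358 F [-0.16 -0.04] Fz 0.3 open 0.0856587397935963 t 11.7833
[[288. 243.]
 [370. 242.]]
[106, 105, 105, 104, 104, 104, 111, 127, 129, 105, 60, 34, 33, 37, 41, 39, 37, 41, 43, 41, 40, 36, 38, 33, 27, 25, 18, 14, 47, 104, 147, 163, 164, 161, 161, 160, 160, 160, 160, 158, 159, 157, 159, 157, 157, 159, 160, 159, 161, 160, 159, 161, 160, 159, 161, 160, 160, 157, 156, 156, 158, 157, 161, 158, 159, 160, 159, 160, 160, 160, 161, 143, 111, 90, 86, 88, 92, 94, 119, 155, 182, 198, 210, 215, 211, 206, 203, 199, 194, 183, 166, 146, 114, 104, 105, 109, 109, 113, 111, 114, 119, 117, 118, 114, 114, 118, 111, 109, 106, 101]
[109, 105, 104, 105, 102, 102, 102, 107, 124, 113, 72, 35, 27, 36, 37, 42, 44, 43, 43, 41, 37, 37, 37, 31, 30, 22, 19, 36, 93, 140, 157, 155, 155, 153, 155, 154, 156, 157, 159, 158, 160, 158, 158, 160, 157, 161, 161, 160, 157, 159, 159, 155, 156, 156, 155, 157, 155, 157, 157, 158, 157, 155, 160, 156, 157, 157, 157, 157, 159, 160, 159, 155, 160, 142, 115, 93, 90, 99, 127, 158, 178, 194, 204, 206, 203, 201, 195, 191, 181, 173, 153, 131, 113, 106, 109, 112, 114, 112, 113, 117, 119, 120, 120, 115, 116, 113, 108, 100, 100, 104]
```

View pics/w5.png

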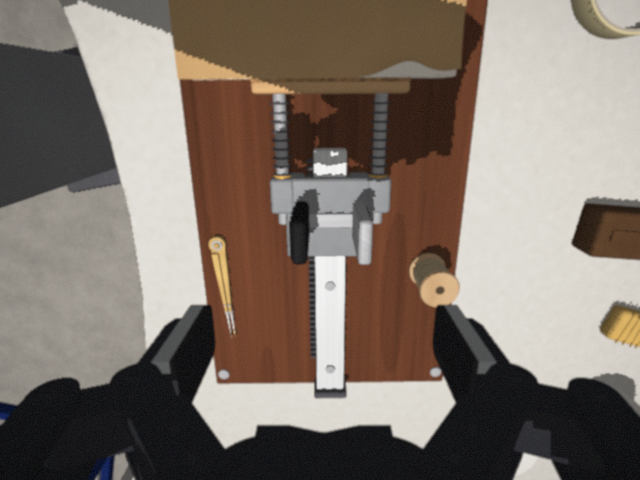

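View pics/s5.png

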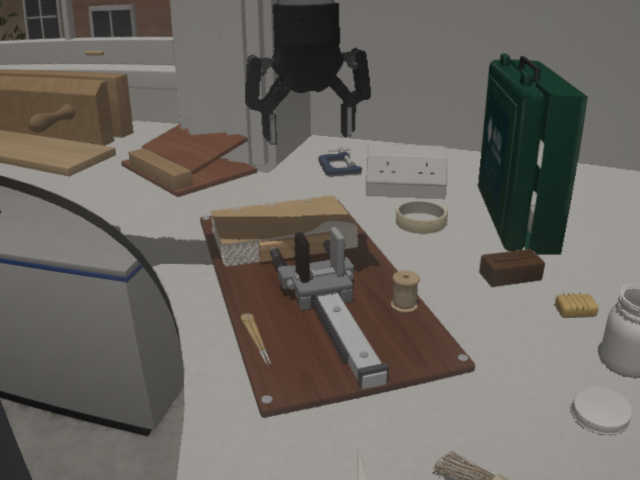

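The lever is about 82 px from the post's outer face, which is exactly the 58 mm of "released, fully in a notch". The pad is flush on the block, and the reel and dividers are in place. One last top view will check the block against the stop.

```bash
python3 - <<'E'
from go import *
snap("top","t6"); im=cv2.imread("pics/t6.png"); cv2.imwrite("pics/t6c.png",cv2.resize(im[140:350,140:470],(800,510),interpolation=cv2.INTER_CUBIC))
E
```

```text
(no output)
```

View pics/t6c.png

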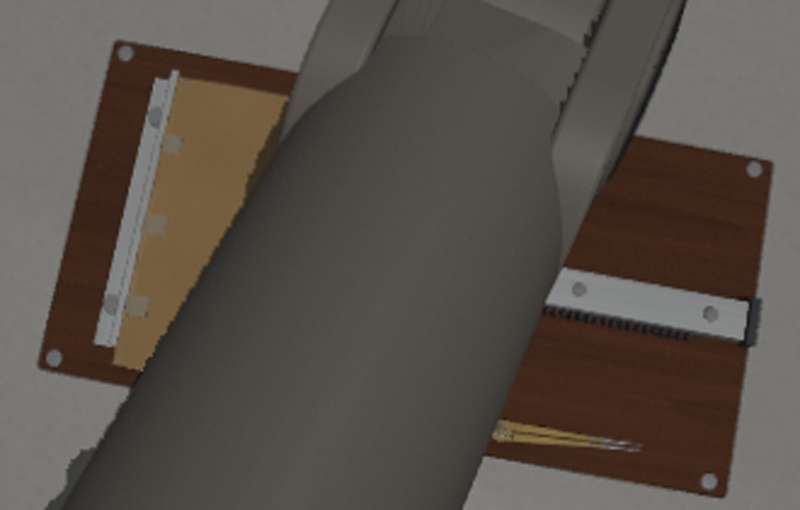

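The block lies square and flush along the whole stop, from crop (178,75) to (115,345), with no gap. I'm handing in.

```bash
python3 -c "
from cell import r
print(r.finish_job())"
```

```text
the job is handed in; nothing more can be done
None
```

The block is clamped square against the stop, and I handed the job in at about 12 s of the 58 s allowed.

I squeezed the lever home (gripper opening 48–49 mm) and slid the carriage about 90 mm. At the end the wrist force was 17.2 N, which after 2 N of carriage friction is about 15 N from the pad. I then let go and backed straight up without touching anything.

**Last checks**
- **Lever:** its outer face is about 58 mm from the post's, so the pawl is fully in a notch.
- **Block and stop:** the block lies flush along the whole visible length of the stop, and the pad sits flat on the block.
- **Bystanders:** the reel and dividers look untouched.

**What disagreed**
- **Spring-back:** on release the carriage went back about 7 mm, the far end of the stated range, although the travel I chose should have given only 1–2 mm.
- **Remaining clamp force:** it is well below 15 N and not measured directly. The force reading with the spring-back gives about 6 N. The wrist pictures suggest less, about 4 N (1 mm of compression), with 1–2 mm of uncertainty.

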